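# Change a 3D printer over to its backup feed

## Robot

A 6-joint arm with a two-finger parallel gripper is mounted at the origin on the work surface. World frame = base frame: x ahead of the robot, y to its left, z up, the work surface at z = 0. Lengths are in m, angles in rad, forces in N, time in s.
With the tool pointing down it reaches from about 0.375 to 0.9 m from the base axis. Payload 3.1 kg.
Tool frame: the origin (TCP) lies where the fingers leave the gripper's body, on its centre line; the fingertips stand 70 mm ahead of it and the grasp point (between the pads) lies 51 mm ahead of it (robot.tip_reach is the distance from the TCP to the fingertips, in m); z points along the fingers, y is the line along which they close (so a half turn about z gives the same grasp; the last joint's range is limited). The gripper opens to 87 mm and grips with 3 to 60 N. Pads are 19 mm wide; open, the fingers measure 117 mm over their backs; the gripper's body (75 mm by 190 mm) begins 51 mm behind the grasp point.
Start: joints at [-1.458, 0.527, 1.433, -0, 1.181, -0.178], TCP at [0.179, -0.599, 0.292] pointing down, gripper open.
Joint ranges: [-3.08, 3.08], [-0.75, 2.2], [0.22, 2.44], [-1.43, 4.57], [0, 2.65], [-2.85, 2.85]. Speed limits (rad/s): [2.79, 2.79, 3.14, 3.14, 3.14, 3.14].

## Interface

Orientations are given as a unit quaternion [x, y, z, w].
In Python, from rig import robot gives the robot as it stands.
- The arm moves only by the tool carry_out, never from a script. Its argument "rows" is a list that holds one entry, the list of rows, each a list of 6 numbers: the shift along the tool's x, y, z in mm, then the turn, a rotation vector about the tool's x, y, z in units of 8 degrees (1.0 is 8 degrees). A call has 1 to 20 rows; each row is the pose to reach, as a shift and turn from the pose commanded when the call began, along the tool's axes at that moment; what a row does not reach only later rows make up. A row lasts 1/10 s, in which the tool goes at most 50 mm and 8.59 degrees, less where a joint would pass 70% of its speed; a pose out of reach is approached as far as the arm can. A call with a gripper value outside its range is refused whole. "fingers" is the opening, from 0 (shut) to 1 (fully open), set as the call begins (left out, the last holds). The fingers move at their own pace and stop on an object; "grip_force" is the grip in N (left out, the last holds). Time passes only in rows, so rows that repeat a pose let the fingers close. It gives the time, the measured TCP pose, the force and the opening at its end, in the units of the state.
- robot.get_obs(): the state, without advancing time (a new reading comes with each control period).
- robot.camera(name): name is "side" or "top"; returns a dict with "color" (480x640x3 uint8, red, green, blue), "depth" (480x640 float32, m along the optical axis (not along the pixel's ray), 0 where there is no reading), "K" (3x3 intrinsics, pixels), "D" ([k1, k2, p1, p2, k3] as OpenCV has them; the pictures are not rectified), "camera_from_world" (4x4, takes a point from world to camera coordinates). Camera axes: x right, y down, z forward; pixel columns grow to the right and rows downward; lengths in m; the calibration is good to about 2 mm. A picture is of the moment at which its call begins.
- robot.hand_in(): hands the job in, once; it reports no verdict.
The state is a dict: "time": time; "q": joint angles; "joint_velocities": joint speeds; "joint_torque": joint torques, N m; "position": TCP position; "tool_rot": TCP orientation; "ft_force": force on the tool from outside, world axes, zero at the start; "moment": the same for the moment, N m; "grip_width": finger opening in m.
Only numpy, scipy, OpenCV 4.12 (cv2) and the standard library are available. Lean on these libraries where they do the work, as an engineer would, in place of code of your own. Each camera call takes 0.05 s, during which the arm holds its last target. There are 200 camera calls.

## Task

The mains is about to be shut off, so change one of the printers over to its backup feed. First stop the printer by pressing the long red stop bar near its middle, so that both ends go down evenly, and let it spring back; then turn the changeover switch with the orange handle from the mains side (yellow mark) to centre off (white mark), leave it there for a good two seconds, and only then turn it on to the backup side (green mark). Leave the other printer's switch and everything else on the bench as they are.

Things in the scene. Friction and masses are not known exactly. Their poses are not given: they have to be found in the camera images.
- stop_base: Yellow base of the stop bar, screwed down, 230 mm long (its y axis), 66 mm wide (x), 22 mm high with end cheeks 34 mm high; origin at the centre of its underside, z up.
- stop_bar_top (a point): Middle of the top face of the red stop bar: a rigid bar 200 mm long (y), 40 mm wide (x), 16 mm thick, top 58 mm above the bench. It rides on a sprung plunger at its middle with a hinge pin along x: pressed at the middle it sinks level, pressed off the middle it also rocks (5 N m/rad). z is up.
- stop_plunger (a joint): How far the middle of the red bar is pressed down, m: 0 released, 0.008 at its stop. It starts to move at about 4 N, is 0.005 down at about 8 N and at its stop at about 11 N, and springs back when let go. The printer stops with it at least 0.005 down.
- stop_bar (a joint): How far the red stop bar is rocked about its hinge pin, rad: 0 level; at 0.03 one end is 6 mm lower than the other.
- orange_switch: Enclosure of the switch to operate: grey, screwed down, 150 (x) x 120 (y) mm, lid top 85 mm high; two blue inlets stick 40 mm out of its +x end. Origin at the centre of its underside, z up. The handle's black plate on the lid (top 89 mm high) has a yellow mark (mains) 60 degrees to the +y side of x, a white mark (off) along +x and a green mark (backup) 60 degrees to the -y side.
- orange_grip (a point): Point on the turning axis of the orange handle, half-way up its grip blade, 115 mm above the bench. Blade 80 mm long, 14 mm thick, 32 mm high (16 mm above and below this point) on a round boss of 50 mm diameter; blade top 131 mm, boss top 99 mm above the bench. x points along the blade to its pointer end (white line on top); z is up, along the axis.
- orange_handle (a joint): Angle of the orange handle, rad, growing clockwise seen from above: -1.047 mains (yellow, as found), 0 centre off (white), +1.047 backup (green). A spring detent holds it in each; about 0.2 N m turns it out of one, and past half-way it pulls into the next. End stops at -1.13 and +1.13.
- blue_grip (a point): The same switch of the other printer, with a blue handle in an enclosure like the orange one's: leave alone. Point and axes as for the orange one.
- blue_handle (a joint): Angle of the blue handle, rad, as for the orange one; it stands at about +1.047 and must stay there.
- scraper: Scraper, 190 mm long, lying beside the stop bar's base; origin under its middle. Bystander.
- glue: White bottle with an orange cap, diameter 34 mm, 85 mm high, standing near the orange switch's inlets; origin at its underside. Bystander.
- bracket: Printed orange angle bracket 90 x 50 x 58 mm; origin under its middle. Bystander.
- caliper: Caliper 225 mm long, 12 mm high, lying flat; origin under its middle. Bystander.
- cutters: Flush cutters with red grips, 130 mm long, 13 mm high, lying flat; origin near the pivot. Bystander.

How it is judged:
On the way, in this order (a step that is already met when the one before it is completed fails the run):
1. the stop bar is pressed at least 5 mm down with its ends level to 6 mm (rocked less than 0.03 rad) (value of joint stop_plunger above 0.005 m and value of joint stop_bar between -0.03 and 0.03 rad), for 0.15 s.
2. the stop bar has sprung back, with the orange switch still on the mains side or on its way to off (value of joint stop_plunger below 0.0015 m and value of joint orange_handle below -0.2 rad), for 0.05 s.
3. the orange switch stays at centre off (within 0.15 rad) for 1.5 s (value of joint orange_handle between -0.15 and 0.15 rad), for 1.5 s.
4. the orange switch is on the backup side (value of joint orange_handle above 0.92 rad), for 0.2 s.
At the end, for the whole second after the job is handed in: The orange handle rests on the backup side (at least 0.92 rad, detent at 1.047), the stop bar has sprung back up (within 1.5 mm), the blue handle is still on its backup side (above 0.9 rad), and nothing is touched (value of joint orange_handle above 0.92 rad and velocity of joint orange_handle between -0.1 and 0.1 rad/s and value of joint stop_plunger below 0.0015 m and value of joint blue_handle above 0.9 rad).
It fails at once if the stop bar is racked: rocked more than 0.045 rad (one end 9 mm below the other) (value of joint stop_bar above 0.045 rad or value of joint stop_bar below -0.045 rad).
It fails at once if the other printer's switch is turned (value of joint blue_handle below 0.9 rad).
It fails at once if a bystander is moved more than 30 mm (distance of any of scraper, glue, bracket, caliper, cutters from where it was at the start of the episode above 0.03 m).
It also fails if it takes over 72 s, if anything falls off the work surface, if the arm or the gripper's body presses on something with over 40 N, if the wrist force passes 120 N, or if a joint passes its speed limit or range.

## Working session

There is one attempt and no reset: what is moved stays moved. The work goes in short steps, Python scripts to look and compute and a tool call to move; the robot and the scene stay as the last step left them, time stands still between calls to the robot, and variables do not carry over. Pictures are saved under pics/ and viewed, on a budget of 10 in all, crops included, one or two more only if the job needs it, and the job is handed in when it is done.

Besides the shell and the picture viewer there is one more tool, called after ">>>" as name(argument=value, ...), one argument or row to a line, values as JSON. carry_out: Moves the arm, as the interface text tells. Its arguments: {"type":"object","properties":{"rows":{"type":"array"},"fingers":{"type":"number"},"grip_force":{"type":"number"}},"required":["rows"]}

```bash
mkdir -p pics; cat > h.py <<'E'
import numpy as np, cv2
from rig import robot
def shot(n):
    c=robot.camera(n); np.savez('/tmp/'+n+'.npz',**c); return c
def ray(c,uv,z):
    p=cv2.undistortPoints(np.array(uv,float).reshape(-1,1,2),c['K'],c['D']).reshape(-1,2)
    T=c['camera_from_world'];R=T[:3,:3];o=-R.T@T[:3,3]
    d=np.c_[p,np.ones(len(p))]@R
    return o+d*((z-o[2])/d[:,2])[:,None]
E
python3 - <<'E'
from h import *
for n in('top','side'):
    c=shot(n); cv2.imwrite(f'pics/{n}0.png',c['color'][:,:,::-1])
    T=c['camera_from_world'];print(n,-T[:3,:3].T@T[:3,3],c['D'])
print(robot.get_obs())
E
```

```text
top [0.34513828 0.01093762 1.84041576] [-0.05705099  0.          0.          0.          0.        ]
side [0.49386308 1.11758006 0.72309421] [-0.0967189  0.         0.         0.         0.       ]
{'time': 0.1, 'q': array([-1.45850210e+00,  5.28382649e-01,  1.43374186e+00, -8.45575398e-06,
        1.18140608e+00, -1.78500105e-01]), 'joint_velocities': array([-0.00045448, -0.00272974, -0.00117071,  0.00135839, -0.00029602,
       -0.00137315]), 'joint_torque': array([-5.90346390e-04, -4.40986490e+01, -1.77150321e+01,  6.35510869e-02,
        5.34276443e-02, -3.32276056e-05]), 'position': array([ 0.17916395, -0.59823603,  0.29137383]), 'tool_rot': array([ 9.89447743e-01,  1.44886942e-01,  2.81621646e-05, -9.68567079e-04]), 'ft_force': array([ 0.32573592, -0.64114585,  1.11720877]), 'moment': array([ 0.01310968,  0.02217821, -0.05205178]), 'grip_width': 0.08719484237385015}
```

View pics/top0.png

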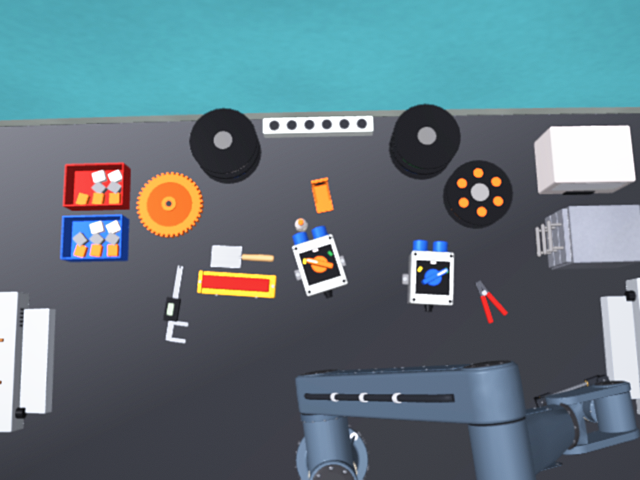

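View pics/side0.png

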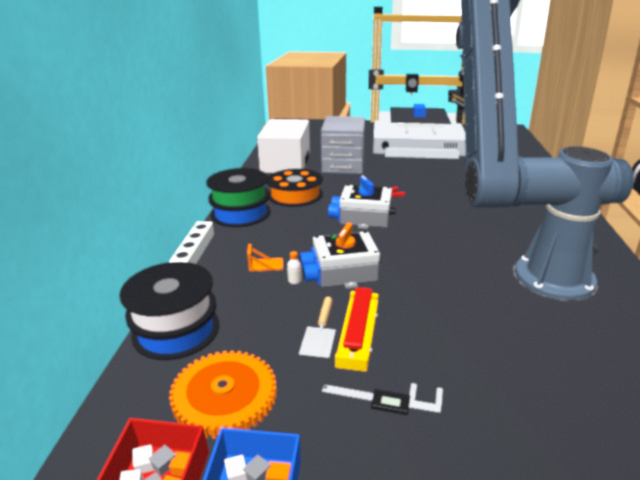

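The top view shows the red bar at about (236,284), the orange handle at (320,264) with its pointer to the left, the blue switch at (432,277), the glue at (301,225) and the scraper around (240,257). Next I measure these.

```bash
python3 - <<'E'
from h import *
def mask(c,box,lo,hi):
    h=cv2.cvtColor(c['color'],cv2.COLOR_RGB2HSV); m=cv2.inRange(h,lo,hi); k=np.zeros_like(m); x0,y0,x1,y1=box; k[y0:y1,x0:x1]=255
    return m&k
def rect(c,m,z):
    ct=max(cv2.findContours(m,cv2.RETR_EXTERNAL,cv2.CHAIN_APPROX_NONE)[0],key=cv2.contourArea)
    P=ray(c,ct.reshape(-1,2),z)[:,:2]; r=cv2.minAreaRect((P*1000).astype(np.float32))
    b=cv2.boxPoints(r); e=[b[1]-b[0],b[2]-b[1]]; e=max(e,key=np.linalg.norm)
    return np.round(r[0],1),np.round(r[1],1),round(float(np.degrees(np.arctan2(e[1],e[0]))),1)
t=dict(np.load('/tmp/top.npz'));s=dict(np.load('/tmp/side.npz'))
for c,n,bx in((t,'top',(195,265,280,302)),(s,'side',(335,280,385,370))):
    m=mask(c,bx,(0,150,90),(6,255,255))|mask(c,bx,(174,150,90),(180,255,255)); print(n,'red bar',rect(c,m,.058),m.sum()//255)
    m=mask(c,bx,(20,120,90),(35,255,255)); print('yellow',rect(c,m,.028))
for c,n,bx in((t,'top',(295,245,345,285)),(s,'side',(330,222,362,252))):
    m=mask(c,bx,(5,150,90),(18,255,255)); print(n,'handle',rect(c,m,.131 if n=='top' else .115))
# enclosure lid
g=mask(t,(285,225,355,305),(0,0,150),(180,50,255)); cc=cv2.morphologyEx(g,cv2.MORPH_CLOSE,np.ones((15,15)));print('lid',rect(t,cc,.085))
h=mask(t,(295,235,345,295),(0,0,0),(180,90,70)); print('plate',rect(t,h,.089))
g=mask(t,(405,245,460,312),(0,0,150),(180,50,255)); cc=cv2.morphologyEx(g,cv2.MORPH_CLOSE,np.ones((15,15)));print('bluelid',rect(t,cc,.085))
a=cv2.resize(t['color'][210:310,185:350],None,fx=4.8,fy=4.8,interpolation=cv2.INTER_CUBIC)[:,:,::-1]; cv2.imwrite('pics/c1.png',a)
E
```

```text
top red bar (array([511.9, 269.8]), array([194.1,  34.2]), 85.1) 768
yellow (array([512. , 270.8]), array([233.2,  67.8]), 85.0)
side red bar (array([513.5, 280.6]), array([215.6,  39.9]), 86.2) 977
yellow (array([514.8, 281.2]), array([267.1,  71.4]), 85.4)
top handle (array([555.2,  19.2]), array([73.3, 48.3]), 88.8)
side handle (array([561.7,  28.3]), array([ 50.3, 130.9]), -85.1)
lid (array([577.8,  23.1]), array([208.4, 147.3]), 5.8)
plate (array([558.5,  21.2]), array([92. , 91.9]), 16.1)
bluelid (array([ 514.2, -294.9]), array([139.4, 153.8]), -3.1)
```

View pics/c1.png

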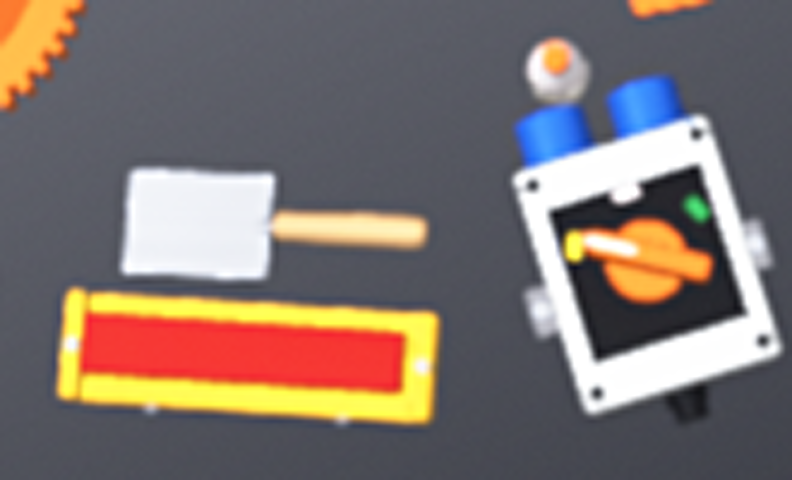

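```bash
cat >> h.py <<'E'
from scipy.spatial.transform import Rotation as Ro
def to(x,y,z,psi):  # mm TCP, deg yaw of tool x -> row
    o=robot.get_obs(); R=Ro.from_quat(o['tool_rot'])
    a=np.radians(psi); T=Ro.from_matrix(np.array([[np.cos(a),np.sin(a),0],[np.sin(a),-np.cos(a),0],[0,0,-1]]))
    d=R.inv().apply(np.array([x,y,z])-o['position']*1000); w=np.degrees((R.inv()*T).as_rotvec())/8
    print(np.round(d,1),np.round(w,2))
E
python3 -c "
from h import *
to(450,-200,260,45);to(512,270.5,180,76)"
```

```text
[ 373.6 -303.8   32.1] [-0.01 -0.01 -3.54]
[ 567.9 -736.6  113. ] [-0.01 -0.01 -7.42]
```

>>> carry_out(
  rows=[
    [[374, -304, 30, 0, 0, -3.5], [374, -304, 30, 0, 0, -3.5], [374, -304, 30, 0, 0, -3.5], [374, -304, 30, 0, 0, -3.5], [374, -304, 30, 0, 0, -3.5], [374, -304, 30, 0, 0, -3.5], [374, -304, 30, 0, 0, -3.5], [374, -304, 30, 0, 0, -3.5], [374, -304, 30, 0, 0, -3.5], [568, -737, 50, 0, 0, -7.4], [568, -737, 50, 0, 0, -7.4], [568, -737, 50, 0, 0, -7.4], [568, -737, 50, 0, 0, -7.4], [568, -737, 50, 0, 0, -7.4], [568, -737, 50, 0, 0, -7.4], [568, -737, 50, 0, 0, -7.4], [568, -737, 50, 0, 0, -7.4], [568, -737, 50, 0, 0, -7.4], [568, -737, 50, 0, 0, -7.4], [568, -737, 50, 0, 0, -7.4]],
  ],
  fingers=0,
  grip_force=20,
)

```text
time: 2.1
position: [0.5123, 0.2754, 0.2418]
tool_rot: [0.787, 0.617, 0.001, -0.0]
ft_force: [-0.7, -0.6, 0.6]
grip_width: 0.0002
```

```bash
python3 -c "
from h import *
o=robot.get_obs();print(o['time'],o['position'],o['ft_force'],o['grip_width'],o['q']);to(512,270.5,140,76)"
```

```text
2.1 [0.51234049 0.27542902 0.24182871] [-0.74831771 -0.56355567  0.6142331 ] 0.00024061502513074664 [0.30055624 0.53112128 1.59551831 0.00201467 1.01255182 0.54059685]
[ -5.1   0.7 101.8] [ 0.01 -0.02  0.02]
```

>>> carry_out(
  rows=[
    [[-5, 1, 50, 0, 0, 0], [-5, 1, 90, 0, 0, 0], [-5, 1, 102, 0, 0, 0], [-5, 1, 102, 0, 0, 0], [-5, 1, 102, 0, 0, 0]],
  ],
)

```text
time: 2.6
position: [0.5128, 0.2649, 0.1413]
tool_rot: [0.789, 0.614, 0.001, 0.0]
ft_force: [-0.5, 0.1, 0.6]
grip_width: 0.0003
```

```bash
python3 - <<'E'
from h import *
c=shot('side'); cv2.imwrite('pics/s2.png',cv2.resize(c['color'][220:400,270:470],None,fx=3.5,fy=3.2,interpolation=cv2.INTER_CUBIC)[:,:,::-1])
o=robot.get_obs();print(o['position'],o['ft_force']);to(512,270.5,128,76)
E
```

```text
[0.51317346 0.26514097 0.14198106] [ 0.77400694 -0.65475496  0.03712021]
[ 4.9 -2.5 14. ] [ 0.02 -0.01 -0.02]
```

View pics/s2.png

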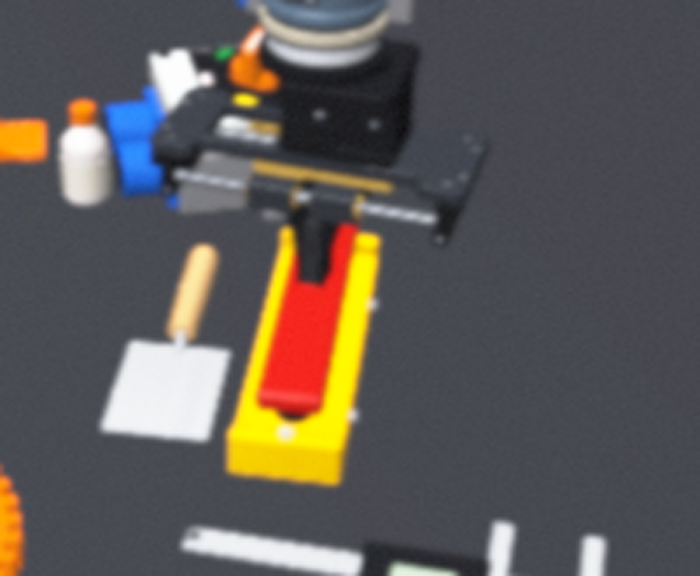

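>>> carry_out(
  rows=[
    [[5, -2, 0, 0, 0, 0], [5, -2, 4, 0, 0, 0], [5, -2, 8, 0, 0, 0], [5, -2, 12, 0, 0, 0], [5, -2, 15, 0, 0, 0], [5, -2, 17, 0, 0, 0], [5, -2, 18, 0, 0, 0], [5, -2, 18, 0, 0, 0], [5, -2, 18, 0, 0, 0]],
  ],
)

```text
time: 3.55
position: [0.5112, 0.2705, 0.1229]
tool_rot: [0.789, 0.615, 0.0, -0.0]
ft_force: [-1.3, -0.5, 7.2]
grip_width: 0.0004
```

```bash
python3 -c "
from h import *
o=robot.get_obs();print(o['position'],o['ft_force'],o['moment'])"
```

```text
[0.51115198 0.27049286 0.12292298] [-1.31420596 -0.49834331  7.15540533] [-0.01236282  0.18688991  0.01683395]
```

>>> carry_out(
  rows=[
    [[0, 0, 1, 0, 0, 0], [0, 0, 2, 0, 0, 0], [0, 0, 3, 0, 0, 0], [0, 0, 3, 0, 0, 0], [0, 0, 3, 0, 0, 0], [0, 0, 3, 0, 0, 0], [0, 0, 3, 0, 0, 0]],
  ],
)

```text
time: 4.25
position: [0.5111, 0.2705, 0.1203]
tool_rot: [0.789, 0.615, 0.0, 0.0]
ft_force: [-1.2, -0.5, 9.1]
grip_width: 0.0008
```

```bash
python3 - <<'E'
from h import *
c=shot('side'); cv2.imwrite('pics/s3.png',cv2.resize(c['color'][220:400,270:470],None,fx=3.5,fy=3.2,interpolation=cv2.INTER_CUBIC)[:,:,::-1])
o=robot.get_obs();print(o['position'],o['ft_force'],o['moment'])
E
```

```text
[0.51115087 0.27050767 0.12033452] [-2.2626237  -0.88786631  9.28816927] [-0.0753317   0.25652615 -0.01834232]
```

View pics/s3.png

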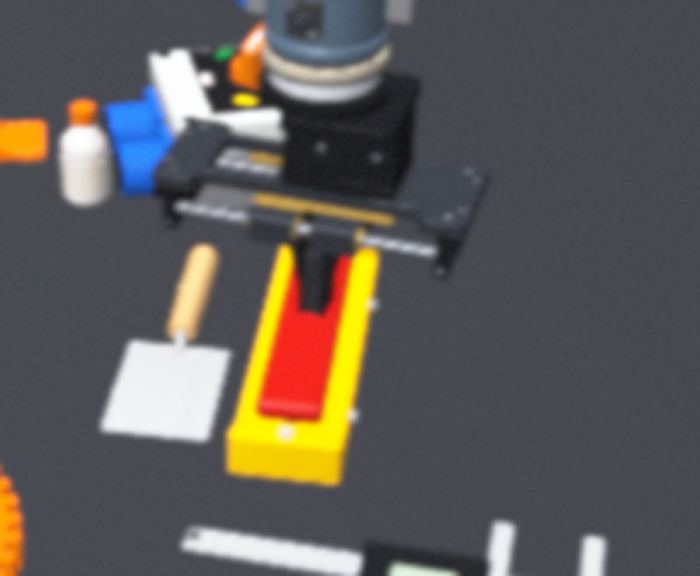

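The side view shows the fingertips at about (315,305) near the bar's middle, and the bar has sunk with no visible rocking. I push 2 mm deeper for margin, then lift.

>>> carry_out(
  rows=[
    [[0, 0, 1, 0, 0, 0], [0, 0, 2, 0, 0, 0], [0, 0, 2, 0, 0, 0], [0, 0, 2, 0, 0, 0], [0, 0, 2, 0, 0, 0]],
  ],
)

```text
time: 4.8
position: [0.5112, 0.2705, 0.1199]
tool_rot: [0.789, 0.615, 0.0, 0.0]
ft_force: [-4.2, -1.8, 19.7]
grip_width: 0.0006
```

>>> carry_out(
  rows=[
    [[0, 0, -5, 0, 0, 0], [0, 0, -15, 0, 0, 0], [0, 0, -50, 0, 0, 0], [0, 0, -90, 0, 0, 0], [0, 0, -130, 0, 0, 0], [0, 0, -130, 0, 0, 0], [0, 0, -130, 0, 0, 0], [0, 0, -130, 0, 0, 0], [0, 0, -130, 0, 0, 0]],
  ],
  fingers=1,
)

```text
time: 5.7
position: [0.5101, 0.2701, 0.2455]
tool_rot: [0.789, 0.615, -0.002, -0.001]
ft_force: [0.8, 0.1, 0.3]
grip_width: 0.0646
```

```bash
python3 - <<'E'
from h import *
o=robot.get_obs();print(o['position'],o['ft_force'],o['grip_width'])
to(558.5,21.2,248,76)
E
```

```text
[0.5101451  0.2700576  0.24546461] [0.83357737 0.11493773 0.3126309 ] 0.06457997309244881
[-229.5  107.7   -2.4] [-0.02  0.01 -0.02]
```

```bash
python3 - <<'E'
from h import *
for n in('top','side'):
    c=dict(np.load(f'/tmp/{n}.npz')) if n=='top' else shot(n)
    v,u=np.mgrid[0:480,0:640]; d=c['depth'].ravel()
    p=cv2.undistortPoints(np.c_[u.ravel(),v.ravel()].astype(float).reshape(-1,1,2),c['K'],c['D']).reshape(-1,2)
    T=c['camera_from_world']; P=((np.c_[p,np.ones(len(p))]*d[:,None])-T[:3,3])@T[:3,:3]*1000
    hsv=cv2.cvtColor(c['color'],cv2.COLOR_RGB2HSV).reshape(-1,3)
    k=(abs(P[:,0]-558)<60)&(abs(P[:,1]-21)<60)&(d>0)
    for lo,hi in((120,140),(94,105)):
        q=P[k&(P[:,2]>lo)&(P[:,2]<hi)]
        if len(q)<4: print(n,len(q));continue
        r=cv2.minAreaRect(q[:,:2].astype(np.float32)); w=np.linalg.svd(q[:,:2]-q[:,:2].mean(0))[2][0]
        print(n,lo,len(q),q.mean(0).round(1),np.round(r[0],1),np.round(r[1],1),np.degrees(np.arctan2(w[1],w[0])).round(1))
to(558.5,21.2,248,76)
E
```

```text
top 120 136 [557.2  20.5 129.1] [557.8  21.6] [77.3 14.8] 75.0
top 94 187 [557.7  20.3  97.3] [556.8  21.4] [ 96.7 102.9] 161.2
side 120 6 [555.   21.7 124.1] [554.4  19.5] [17.7  1. ] -105.5
side 94 37 [550.5  30.4  98.3] [557.   28.4] [46.6 32.5] 13.8
[-229.6  107.6   -2.4] [-0.02  0.01 -0.02]
```

>>> carry_out(
  rows=[
    [[-229, 107, -2, 0, 0, 0], [-229, 107, -2, 0, 0, 0], [-229, 107, -2, 0, 0, 0], [-229, 107, -2, 0, 0, 0], [-229, 107, -2, 0, 0, 0], [-229, 107, -2, 0, 0, 0], [-229, 107, -2, 0, 0, 0], [-229, 107, -2, 0, 0, 0], [-229, 107, -2, 0, 0, 0], [-229, 107, -2, 0, 0, 0]],
  ],
  fingers=0.7,
)

```text
time: 6.75
position: [0.5585, 0.0238, 0.2491]
tool_rot: [0.788, 0.616, -0.0, -0.0]
ft_force: [0.3, 0.1, -0.2]
grip_width: 0.0609
```

```bash
python3 - <<'E'
from h import *
o=robot.get_obs();print(o['position'],o['ft_force'],o['grip_width'],o['q'])
to(558,21.2,176,75.5)
E
```

```text
[0.55850333 0.02382885 0.24911537] [ 0.27550957  0.10859239 -0.20070417] 0.06089120413931403 [-1.57330927e-01  4.94650284e-01  1.64393839e+00  2.12865584e-04
  1.00361733e+00  8.69637840e-02]
[-2.7  0.2 73.1] [-0.   -0.    0.06]
```

>>> carry_out(
  rows=[
    [[-2, 0, 30, 0, 0, 0], [-2, 0, 55, 0, 0, 0], [-2, 0, 68, 0, 0, 0], [-2, 0, 73, 0, 0, 0], [-2, 0, 73, 0, 0, 0], [-2, 0, 73, 0, 0, 0], [-2, 0, 73, 0, 0, 0]],
  ],
)

```text
time: 7.45
position: [0.5591, 0.0203, 0.1773]
tool_rot: [0.789, 0.615, 0.001, 0.001]
ft_force: [0.2, -0.3, -0.0]
grip_width: 0.0607
```

```bash
python3 - <<'E'
from h import *
c=shot('side'); cv2.imwrite('pics/s4.png',cv2.resize(c['color'][190:310,270:430],None,fx=4.5,fy=4.5,interpolation=cv2.INTER_CUBIC)[:,:,::-1])
o=robot.get_obs();print(o['position'],o['ft_force'],o['grip_width'])
to(558,21.2,175,75.5)
E
```

```text
[0.55900215 0.02024069 0.17726158] [0.22089598 0.03646698 0.04494677] 0.061045950801202016
[ 0.7 -1.2  2.3] [ 0.01 -0.    0.05]
```

View pics/s4.png

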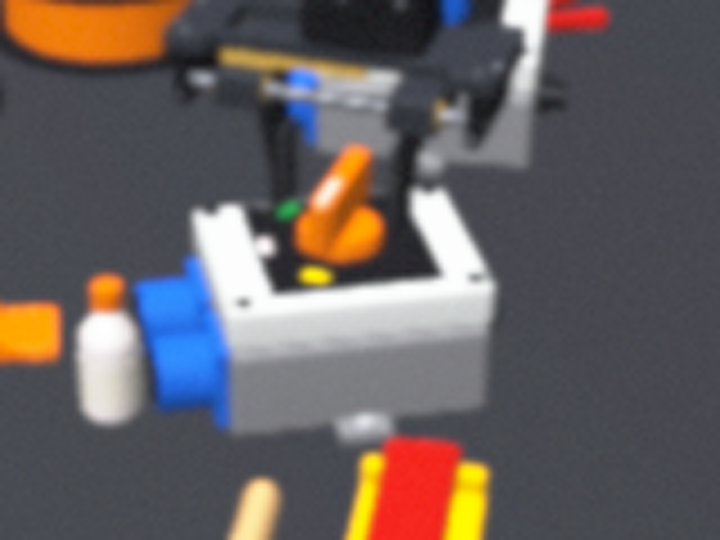

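The fingers straddle the orange blade (340,200), one on each side at about x=285 and x=405. The handle is still near the yellow mark. I close on it.

>>> carry_out(
  rows=[
    [[1, -1, 2, 0, 0, 0], [1, -1, 2, 0, 0, 0], [1, -1, 2, 0, 0, 0], [1, -1, 2, 0, 0, 0], [1, -1, 2, 0, 0, 0], [1, -1, 2, 0, 0, 0], [1, -1, 2, 0, 0, 0], [1, -1, 2, 0, 0, 0], [1, -1, 2, 0, 0, 0], [1, -1, 2, 0, 0, 0]],
  ],
  fingers=0,
  grip_force=25,
)

```text
time: 8.5
position: [0.5594, 0.0211, 0.1745]
tool_rot: [0.789, 0.615, 0.001, 0.002]
ft_force: [5.1, -1.4, -3.0]
grip_width: 0.014
```

```bash
python3 - <<'E'
from h import *
o=robot.get_obs();print(o['position'],o['ft_force'],o['moment'],o['grip_width'])
to(558,21.2,175,16)
E
```

```text
[0.55936458 0.02107075 0.17445928] [ 5.12926258 -1.43630033 -3.02809928] [-0.21223981 -0.86756774  0.0539531 ] 0.013985204068598175
[-0.2 -1.4 -0.5] [ 0.03 -0.02  7.48]
```

>>> carry_out(
  rows=[
    [[0, -1, 0, 0, 0, 0.3], [0, -1, 0, 0, 0, 0.8], [0, -1, 0, 0, 0, 1.4], [0, -1, 0, 0, 0, 2.0], [0, -1, 0, 0, 0, 2.6], [0, -1, 0, 0, 0, 3.2], [0, -1, 0, 0, 0, 3.8], [0, -1, 0, 0, 0, 4.4], [0, -1, 0, 0, 0, 5.0], [0, -1, 0, 0, 0, 5.6], [0, -1, 0, 0, 0, 6.2], [0, -1, 0, 0, 0, 6.7], [0, -1, 0, 0, 0, 7.1], [0, -1, 0, 0, 0, 7.4], [0, -1, 0, 0, 0, 7.5], [0, -1, 0, 0, 0, 7.5], [0, -1, 0, 0, 0, 7.5]],
  ],
)

```text
time: 10.2
position: [0.5578, 0.0225, 0.1744]
tool_rot: [0.99, 0.138, 0.001, -0.0]
ft_force: [4.7, 2.9, -2.8]
grip_width: 0.0141
```

```bash
python3 - <<'E'
from h import *
c=shot('side'); cv2.imwrite('pics/s5.png',cv2.resize(c['color'][190:310,270:430],None,fx=4.5,fy=4.5,interpolation=cv2.INTER_CUBIC)[:,:,::-1])
o=robot.get_obs();print(o['time'],o['position'],o['ft_force'],o['moment'],o['grip_width'])
to(558,21.2,175,16)
E
```

```text
10.25 [0.5577856  0.02243371 0.17441314] [ 4.01615759  2.39764433 -2.65857911] [ 0.35916525 -0.72495528 -0.03353628] 0.013842342247838629
[-0.1  1.2 -0.6] [-0.   -0.02 -0.02]
```

View pics/s5.png

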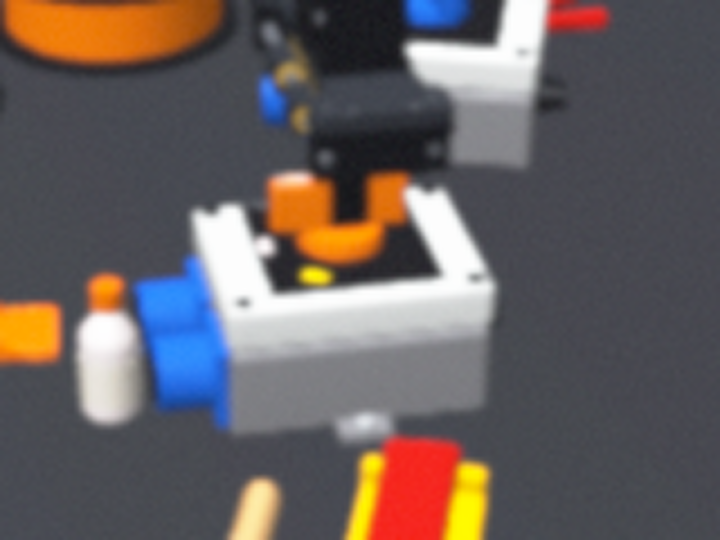

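The blade now points along the enclosure, with its pointer at (295,185) towards the white mark, and almost no torque remains. I hold here for over 2 s.

>>> carry_out(
  rows=[
    [[0, 0, 0, 0, 0, 0], [0, 0, 0, 0, 0, 0], [0, 0, 0, 0, 0, 0], [0, 0, 0, 0, 0, 0], [0, 0, 0, 0, 0, 0], [0, 0, 0, 0, 0, 0], [0, 0, 0, 0, 0, 0], [0, 0, 0, 0, 0, 0], [0, 0, 0, 0, 0, 0], [0, 0, 0, 0, 0, 0], [0, 0, 0, 0, 0, 0], [0, 0, 0, 0, 0, 0], [0, 0, 0, 0, 0, 0], [0, 0, 0, 0, 0, 0], [0, 0, 0, 0, 0, 0], [0, 0, 0, 0, 0, 0], [0, 0, 0, 0, 0, 0], [0, 0, 0, 0, 0, 0], [0, 0, 0, 0, 0, 0], [0, 0, 0, 0, 0, 0]],
  ],
)

```text
time: 12.25
position: [0.5578, 0.0224, 0.1745]
tool_rot: [0.99, 0.138, 0.001, -0.0]
ft_force: [5.0, 2.0, -1.4]
grip_width: 0.0138
```

>>> carry_out(
  rows=[
    [[0, 0, 0, 0, 0, 0], [0, 0, 0, 0, 0, 0], [0, 0, 0, 0, 0, 0], [0, 0, 0, 0, 0, 0], [0, 0, 0, 0, 0, 0], [0, 0, 0, 0, 0, 0], [0, 0, 0, 0, 0, 0], [0, 0, 0, 0, 0, 0], [0, 0, 0, 0, 0, 0], [0, 0, 0, 0, 0, 0]],
  ],
)

```text
time: 13.25
position: [0.5578, 0.0224, 0.1744]
tool_rot: [0.99, 0.138, 0.001, -0.0]
ft_force: [4.9, 2.7, -3.2]
grip_width: 0.0136
```

>>> carry_out(
  rows=[
    [[0, 1, 0, 0, 0, 0.3], [0, 1, 0, 0, 0, 0.8], [0, 1, 0, 0, 0, 1.4], [0, 1, 0, 0, 0, 2.0], [0, 1, 0, 0, 0, 2.6], [0, 1, 0, 0, 0, 3.2], [0, 1, 0, 0, 0, 3.8], [0, 1, 0, 0, 0, 4.4], [0, 1, 0, 0, 0, 5.0], [0, 1, 0, 0, 0, 5.6], [0, 1, 0, 0, 0, 6.2], [0, 1, 0, 0, 0, 6.7], [0, 1, 0, 0, 0, 7.1], [0, 1, 0, 0, 0, 7.4], [0, 1, 0, 0, 0, 7.5], [0, 1, 0, 0, 0, 7.5], [0, 1, 0, 0, 0, 7.5], [0, 1, 0, 0, 0, 7.5], [0, 1, 0, 0, 0, 7.5]],
  ],
)

```text
time: 15.15
position: [0.5583, 0.0241, 0.1744]
tool_rot: [0.926, -0.377, 0.001, -0.003]
ft_force: [6.3, 11.7, -2.3]
grip_width: 0.0137
```

```bash
python3 - <<'E'
from h import *
o=robot.get_obs();print(o['time'],o['q'],o['position'],o['ft_force'],o['moment'],o['grip_width'])
to(558,21.2,175,-44)
E
```

```text
15.15 [-0.15961517  0.603773    1.70542195  0.00886461  0.82975419  2.17789803] [0.55827541 0.02411709 0.17444771] [ 6.31249739 11.65796413 -2.34113138] [ 1.95355691 -0.98535014  0.02742041] 0.013674328618995696
[ 1.8  2.3 -0.6] [-0.05  0.01 -0.03]
```

Angle reached with near-zero torque. Opening the fingers and rising.

>>> carry_out(
  rows=[
    [[0, 0, 0, 0, 0, 0], [0, 0, 0, 0, 0, 0], [0, 0, 0, 0, 0, 0], [0, 0, 0, 0, 0, 0], [0, 0, 0, 0, 0, 0], [0, 0, 0, 0, 0, 0], [0, 0, -15, 0, 0, 0], [0, 0, -45, 0, 0, 0], [0, 0, -85, 0, 0, 0], [0, 0, -120, 0, 0, 0], [0, 0, -120, 0, 0, 0], [0, 0, -120, 0, 0, 0], [0, 0, -120, 0, 0, 0], [0, 0, -120, 0, 0, 0]],
  ],
  fingers=0.8,
)

```text
time: 16.55
position: [0.5561, 0.0208, 0.2926]
tool_rot: [0.927, -0.376, -0.002, 0.0]
ft_force: [-0.2, 0.5, 0.2]
grip_width: 0.0697
```

```bash
python3 - <<'E'
from h import *
c=shot('side'); cv2.imwrite('pics/s6.png',c['color'][:,:,::-1])
a=shot('top'); cv2.imwrite('pics/t6.png',cv2.resize(a['color'][160:350,150:520],None,fx=2.1,fy=2.1,interpolation=cv2.INTER_CUBIC)[:,:,::-1])
o=robot.get_obs();print(o['time'],o['position'],o['ft_force'],o['grip_width'])
E
```

```text
16.65 [0.55642319 0.02081493 0.29287378] [ 0.4141572   0.23462307 -1.08000729] 0.06939086865575114
```

View pics/s6.png

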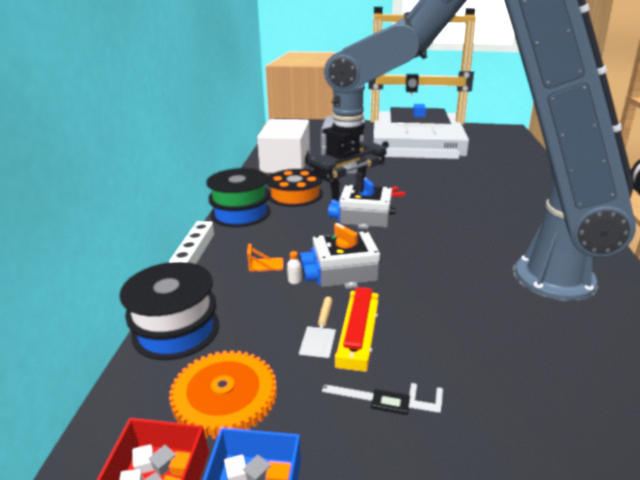

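View pics/t6.png

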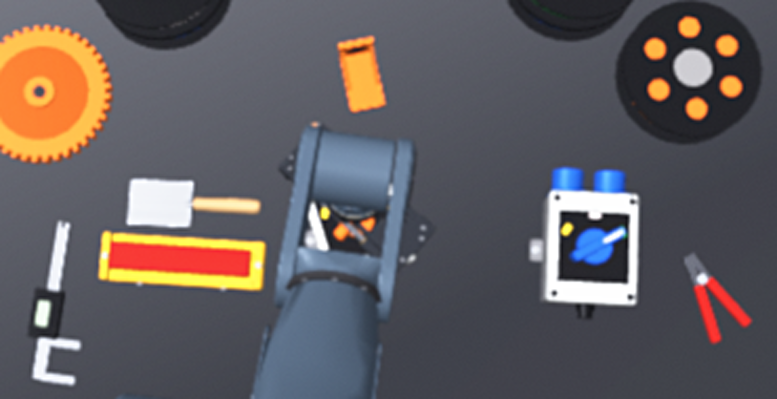

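The side view shows the handle at (345,237) turned over. The blue switch, the bar and the bystanders are unchanged. The arm covers the handle in the top view, so I move it aside to measure the final angle.

>>> carry_out(
  rows=[
    [[-170, -180, 0, 0, 0, 0], [-170, -180, 0, 0, 0, 0], [-170, -180, 0, 0, 0, 0], [-170, -180, 0, 0, 0, 0], [-170, -180, 0, 0, 0, 0], [-170, -180, 0, 0, 0, 0], [-170, -180, 0, 0, 0, 0], [-170, -180, 0, 0, 0, 0], [-170, -180, 0, 0, 0, 0]],
  ],
)

```text
time: 17.55
position: [0.5605, 0.2668, 0.2939]
tool_rot: [0.926, -0.377, -0.0, 0.0]
ft_force: [-0.1, -0.1, -0.1]
grip_width: 0.0694
```

```bash
python3 - <<'E'
from h import *
c=shot('top')
v,u=np.mgrid[0:480,0:640]; d=c['depth'].ravel()
p=cv2.undistortPoints(np.c_[u.ravel(),v.ravel()].astype(float).reshape(-1,1,2),c['K'],c['D']).reshape(-1,2)
T=c['camera_from_world']; P=((np.c_[p,np.ones(len(p))]*d[:,None])-T[:3,3])@T[:3,:3]*1000
for x,y in((558,21),(514,-295)):
    q=P[(abs(P[:,0]-x)<60)&(abs(P[:,1]-y)<60)&(d>0)&(P[:,2]>120)&(P[:,2]<140)]
    w=np.linalg.svd(q[:,:2]-q[:,:2].mean(0))[2][0]
    print(len(q),q.mean(0).round(1),np.degrees(np.arctan2(w[1],w[0])).round(1))
E
```

```text
130 [556.8  20.3 129.3] 135.9
134 [ 512.7 -302.3  130.2] 116.5
```

```bash
python3 -c "
from h import *
print(robot.hand_in())"
```

```text
the job is handed in; nothing more can be done
None
```

The job is handed in: the printer is stopped and its orange switch is on the backup side. The hand-in gave no verdict.

- **Stop bar:** I pressed it at its middle with closed fingers, about 8 mm down to its stop. The force was 9 N at about 6–7 mm and 20 N at the stop. I then lifted off and it sprang back up. The rocking was not measured, but the side view showed no tilt during the press.
- **Orange handle:** I gripped the blade and turned it to centre off, held it there for about 3 s, then turned it on to backup and let go.
- **Final angle:** With the arm moved clear, depth measurement put the blade at -44°. That is 119–120° from where it started and matches the backup position for this enclosure.
- **Everything else:** The blue handle pointed at 116.5° (-63.5°) by depth, which fits its backup side, and I never touched it. The last views showed the bystanders looking unmoved. The wrist force near zero meant nothing was being touched. The clock was at about 18 s of the 72 s allowed.
- **One oddity:** While I gripped the handle at the backup position, a side force of about 12 N showed from a 2–3 mm offset of the gripper. It disappeared when I let go.

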